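# Lock in the push-push switches and slide the lock bar home

### The arm

A 6-joint arm with a two-finger parallel gripper is mounted at the origin on the work surface. World frame = base frame: x ahead of the robot, y to its left, z up, the work surface at z = 0. Lengths are in m, angles in rad, forces in N, time in s.
With the tool pointing down it reaches from about 0.3 to 0.95 m from the base axis. Payload 3.1 kg.
Tool frame: the origin (TCP) lies midway between the tips of the shut fingers; the grasp point (between the pads) lies env.grasp_offset behind it (env.grasp_offset is the distance from the TCP to the grasp point, in m); z points along the fingers, y is the direction in which the jaws open and shut (so a half turn about z gives the same grasp; the last joint's range is limited). The gripper opens to 85 mm and grips with 20 to 120 N. Pads are 22 mm wide; open, the fingers measure 114 mm over their backs; the gripper's body (76 mm by 85 mm) begins 54 mm behind the grasp point. The pads swing forward as they close: fully open they stand 13 mm farther back than shut.
Start: joints at [-1.356, 0.308, 1.634, -0, 1.2, -0.07], TCP at [0.176, -0.6, 0.231] pointing down, gripper open.
Joint ranges: [-3.06, 3.06], [-0.79, 1.96], [0.05, 2.63], [-1.19, 4.34], [0.05, 2.64], [-2.94, 2.94]. Speed limits (rad/s): [2.79, 2.79, 3.14, 3.14, 3.14, 3.14].

### API

Orientations are given as a unit quaternion [w, x, y, z].
In Python, from bench import env, cams gives the robot as it stands.
- The arm moves only by the shell command python3 -m inch 'ROWS'. ROWS is JSON, a list that holds one entry, the list of rows, each a list of 7 numbers: the shift along the world's x, y, z in mm, then the turn, a rotation vector about the world's x, y, z in rad, then the opening in per cent of the stroke, from 0 (shut) to 100 (fully open). A call has 1 to 20 rows; each row is the pose to reach, as a shift and turn from the pose measured when the call began; what a row does not reach only later rows make up. A row lasts 1/12 s, in which the tool goes at most 41.7 mm and 7.16 degrees, less where a joint would pass 70% of its speed; a pose out of reach is approached as far as the arm can. A call with a gripper value outside its range is refused whole. The fingers move at their own pace and stop on an object; the grip force is fixed at half the most. Time passes only in rows, so rows that repeat a pose let the fingers close. It gives the time, the measured TCP pose, the force and the opening at its end, in the units of the state.
- env.get_obs(): the state, without advancing time (a new reading comes with each control period).
- cams.get_image(name): name is "side" or "top"; returns the picture (400x640x3 uint8, red, green, blue); there is no depth.
- cams.camera_params(name): a dict with "camera_matrix" (3x3 intrinsics, pixels), "dist_coeffs" ([k1, k2, p1, p2, k3] as OpenCV has them; the pictures are not rectified), "rvec" (rotation vector, rad) and "tvec" (3), from world to camera coordinates, as OpenCV has them. Camera axes: x right, y down, z forward; pixel columns grow to the right and rows downward; lengths in m; the calibration is good to about 2 mm. A picture is of the moment at which its call begins. camera_params takes no time and is no camera call.
- env.close_job(): hands the job in, once; it reports no verdict.
The state is a dict: "time_s": time; "q": joint angles; "joint_velocities": joint speeds; "effort": joint torques, N m; "ee_pos": TCP position; "tcp_rot": TCP orientation; "force": force on the tool from outside, world axes, zero at the start; "torque": the same for the moment, N m; "grip_width": finger opening in m.
Only numpy, scipy, OpenCV 4.12 (cv2) and the standard library are available. Lean on these libraries where they do the work, as an engineer would, in place of code of your own. Each camera call takes 0.05 s, during which the arm holds its last target. There are 200 camera calls.

### The job

The three buttons on the grey switch box are push-push switches under spring caps that look the same whether the switch is out or locked in, and at least one is out: find out by touch how each one stands, click in the ones that are out so that all three are locked in, and slide the steel lock bar on the box all the way to its stop at the end of the box that has no button. Press gently, do not force the bar while a button blocks it, and leave the other things on the bench where they are.

Things in the scene. Friction and masses are not known exactly. Their poses are not given: they have to be found in the camera images.
- switchbox: Grey steel switch box fixed to the bench, 130 (x) x 250 (y) x 60 (z) mm; origin: centre of its underside, z up. The three buttons stand in a row on its top at x = -22 mm, y = -82, -30 and +22 mm; the sliding lock bar runs on its top at x = +40 mm. Its +y end is the one whose top has no button but a small steel die.
- button_a: One of three identical push-push buttons in a row along the box's y, 52 mm apart; which name sits where changes. Origin: button's centre on the box's top face, z up. A round collar (45 mm wide, 6 mm high) carries a flat black cap 33 mm wide; its top rests 24 mm above the origin in either state, so the state cannot be seen. A touch under 3.5 N changes nothing, over 25 N breaks it.
- button_b: Identical button; how all three feel, pressed slowly straight down: at first only a weak cap spring (0.6 to 1.3 N). If the switch is OUT, its plunger is met 1 to 2 mm down: the force jumps to about 4 N, grows to 7 N and clicks near 12.5 mm; then a springy stop, about 12 N at 15 mm. If locked IN, the plunger is met only about 9.5 mm down; clicking it out from there takes up to 15 N.
- button_c: Identical button; how all three work: pressed past the click (13 to 15 mm down) and let go, the switch changes over: out becomes in, in becomes out. A press of less than 9 mm changes nothing. After each press the cap comes back up to the same height. Press at 15 mm/s or slower: a fast press overshoots against the stop.
- lockbar (a joint): Travel of the steel lock bar along the box's +y, in m: 0 to 0.003 at the start, 0.030 at its end stop (locked). It slides with 2 N of friction and stays where left. Inside the box any button that is OUT blocks it at 5.5 mm; with all three IN it runs to the stop and keeps them in. Forcing it against a blocking button with over 25 N breaks that button.
- bar_grip (a point): Centre of the top of the upright grip block on the lock bar; moves with the bar. The block is 24 mm along the box's x, 14 mm along its y, and reaches from here 30 mm down to the bar's flat plate (24 mm wide, 190 mm long, its top 7 mm above the box's top). Push it on its -y side or pinch it across y.
- mallet_a: wooden mallet, head a 68 mm roller 115 mm long, 230 mm handle, lying on the bench to the right; not part of the job, to be left alone. Origin at its underside.
- mallet_b: another such mallet, lying to the left; not part of the job, to be left alone. Origin at its underside.
- glue_jar: closed green jar, 66 mm wide, 60 mm tall, beyond the box; not part of the job, to be left alone. Origin at its underside.
- jar_lid: loose red lid, 64 mm wide, 13 mm high, on the bench just in front of the box; not part of the job, to be left alone. Origin at its underside.
- edge_slab: black slab 70 x 220 x 30 mm, beyond the box; not part of the job, to be left alone. Origin at its underside.
- marking_pen: metal marking pen 140 mm long, 11 mm thick, lying on the bench just in front of the box; not part of the job, to be left alone. Origin at its underside.
- snap_die: small dark steel setting die, 22 mm wide, 34 mm tall, standing upright on the box's top near its +y end, in line with the buttons; not part of the job, to be left alone. Origin at its underside.

How it is judged:
By the outcome, as a careful person would: the job done as asked, in the order asked, and still so for the second after the job is handed in, with the robot touching nothing.
It also fails if it takes over 61 s, if anything falls off the work surface, if the arm or the gripper's body presses on something with over 40 N, if the wrist force passes 120 N, or if a joint passes its speed limit or range.

## Working session

There is one attempt and no reset: what is moved stays moved. The work goes in short steps, Python scripts to look and compute and a shell command to move; the robot and the scene stay as the last step left them, time stands still between calls to the robot, and variables do not carry over. Pictures are saved under pics/ and viewed, about 8 in all and at most 12, crops included, and the job is handed in when it is done.

```bash
mkdir -p pics; ls; python3 - <<'E'
from bench import env,cams
import cv2
o=env.get_obs();print(o, env.grasp_offset)
for n in("top","side"):
    cv2.imwrite(f"pics/{n}0.png",cams.get_image(n)[:,:,::-1]);print(n,cams.camera_params(n))
E
```

```text
pics
{'time_s': 0.0, 'q': array([-1.35572236e+00,  3.09039567e-01,  1.63519492e+00,  5.39903726e-06,
        1.19965808e+00, -6.97128567e-02]), 'joint_velocities': array([ 0.00057191,  0.00185   , -0.00079618,  0.00027634, -0.00111681,
        0.00080271]), 'effort': array([ 1.16809733e-03, -4.15249944e+01, -2.76664978e+01, -9.82388042e-05,
        1.02895126e-02, -5.41878350e-06]), 'ee_pos': array([ 0.1753888 , -0.59903726,  0.23002154]), 'tcp_rot': array([-1.14710349e-03,  9.89878661e-01,  1.41911643e-01, -8.09979829e-05]), 'force': array([-0.23908675, -0.21570053, -0.74974163]), 'torque': array([-0.00858634, -0.02222824, -0.00367727]), 'grip_width': 0.08541856771860705} 0.0187
top {'camera_matrix': array([[428.60728962,   0.        , 325.40240588],
       [  0.        , 428.60728962, 202.62101743],
       [  0.        ,   0.        ,   1.        ]]), 'dist_coeffs': array([0.01346656, 0.        , 0.        , 0.        , 0.        ]), 'rvec': array([ 2.1474905 , -2.11185691,  0.14101811]), 'tvec': array([0.00717612, 0.62645666, 1.15797619])}
side {'camera_matrix': array([[365.63502986,   0.        , 319.73044336],
       [  0.        , 365.63502986, 201.56332237],
       [  0.        ,   0.        ,   1.        ]]), 'dist_coeffs': array([-0.00844159,  0.        ,  0.        ,  0.        ,  0.        ]), 'rvec': array([ 0.56211625, -2.57848304,  1.30721007]), 'tvec': array([0.54395146, 0.21829115, 0.82363206])}
```

View pics/top0.png

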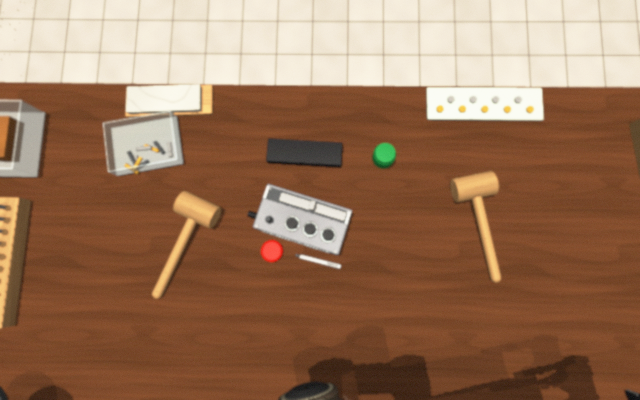

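View pics/side0.png

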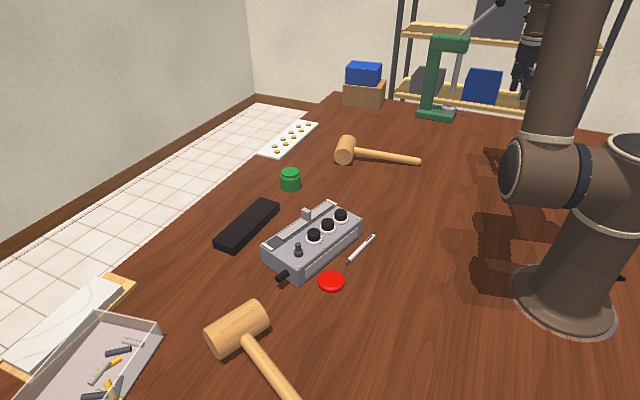

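The top view shows the caps near (291,223), (310,229) and (328,235), the die at (269,219) and the grip block between the two plate parts near (314,205). Next I'll zoom in to get pixel positions.

```bash
python3 - <<'E'
import cv2,numpy as np
a=cv2.imread("pics/top0.png")[175:265,240:360];b=cv2.imread("pics/side0.png")[190:290,250:370]
a=cv2.resize(a,(780,585),interpolation=cv2.INTER_CUBIC) # 6.5x
b=cv2.resize(b,(720,600),interpolation=cv2.INTER_CUBIC) # 6x
cv2.imwrite("pics/a.png",a);cv2.imwrite("pics/b.png",b)
E
```

```text
(no output)
```

View pics/a.png

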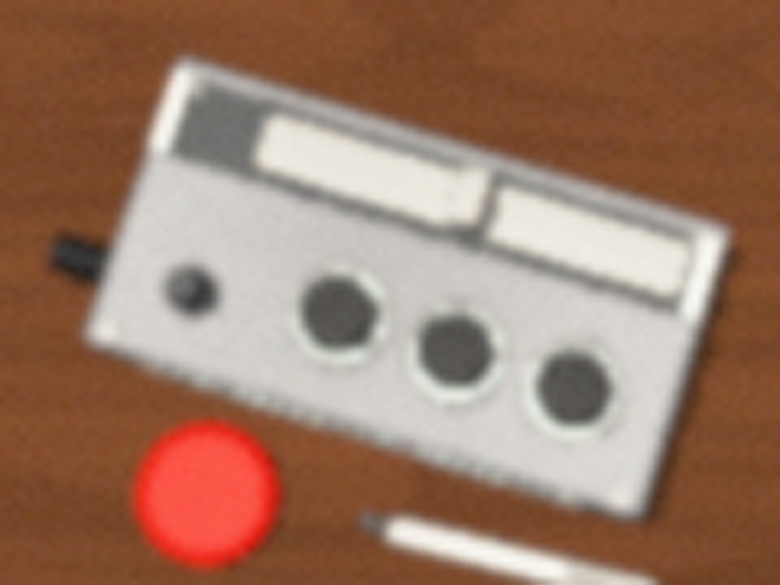

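View pics/b.png

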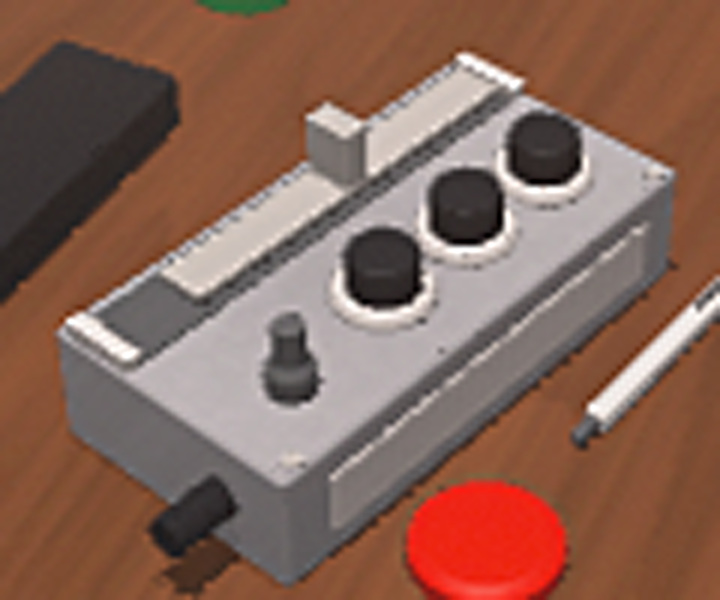

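```bash
cat > fit.py <<'E'
import cv2,numpy as np
from scipy.optimize import least_squares
from bench import cams
A=lambda p:(np.array(p,float)+.5)/6.5-.5+[240,175]
B=lambda p:(np.array(p,float)+.5)/6-.5+[250,190]
P={n:cams.camera_params(n) for n in("top","side")}
def proj(n,X):
    p=P[n];return cv2.projectPoints(np.array(X,float),p["rvec"],p["tvec"],p["camera_matrix"],p["dist_coeffs"])[0][:,0]
caps=[[-.022,.022,.084],[-.022,-.03,.084],[-.022,-.082,.084]]
cor=[[.065,.125,.06],[.065,-.125,.06],[-.065,.125,.06],[-.065,-.125,.06]]
T=A([(338,314),(456,350),(573,387),(185,62),(728,230),(95,335),(640,512)])
S=B([(383,253),(466,193),(544,133),(65,335),(290,485),(675,175)])
def w(s,X):
    c,d=np.cos(s[2]),np.sin(s[2]);X=np.array(X);return np.c_[s[0]+c*X[:,0]-d*X[:,1],s[1]+d*X[:,0]+c*X[:,1],X[:,2]]
st=caps+cor; ss=caps+[cor[0],cor[2],cor[3]]
f=lambda s:np.r_[proj("top",w(s,st))-T,proj("side",w(s,ss))-S].ravel()
if __name__=="__main__":
    r=least_squares(f,[.5,0,-.3],loss="soft_l1");s=r.x;print(s,np.round(f(s).reshape(-1,2),1).tolist())
    print("caps",w(s,caps).round(4))
    for b in(0,.003):pass
    g=lambda y:(proj("side",w(s,[[.04,y[0],.097]]))-B([(337,119)])).ravel()
    q=least_squares(g,[0]);print("grip y",q.x,q.fun,w(s,[[.04,q.x[0],.097]]),proj("top",w(s,[[.04,q.x[0],.097]])), A([(465,195)]))
E
python3 fit.py
```

```text
[ 0.57898322  0.08170468 -0.28372596] [[-0.5, -0.1], [-0.4, -0.0], [-0.1, -0.1], [-1.2, -0.6], [0.3, -0.5], [-2.3, 1.4], [0.1, 1.1], [0.4, -0.7], [0.4, -1.0], [0.2, -0.7], [-1.7, -1.1], [-0.3, -0.0], [1.0, -1.5]]
caps [[0.564  0.109  0.084 ]
 [0.5495 0.0591 0.084 ]
 [0.5349 0.0091 0.084 ]]
grip y [-0.01647502] [-0.09691156 -0.1428288 ] [[0.61277205 0.05469096 0.097     ]] [[311.22154072 204.58704934]] [[311.11538462 204.57692308]]
```

Both views agree: yaw is about -0.284 rad, and the measured grip height of 97 mm is consistent in both. I'll move above the -y button with the fingers shut and the jaws along the box's y.

```bash
python3 -m inch '[[[36,61,0,0,0,-0.06,0],[72,122,0,0,0,-0.12,0],[108,183,0,0,0,-0.18,0],[144,244,0,0,0,-0.24,0],[180,305,-10,0,0,-0.30,0],[216,365,-20,0,0,-0.36,0],[252,426,-40,0,0,-0.42,0],[288,487,-60,0,0,-0.48,0],[320,540,-80,0,0,-0.52,0],[340,575,-95,0,0,-0.55,0],[352,596,-105,0,0,-0.57,0],[358,606,-110,0,0,-0.57,0],[359.5,608,-110,0,0,-0.57,0],[359.5,608,-110,0,0,-0.57,0],[359.5,608,-110,0,0,-0.57,0],[359.5,608,-110,0,0,-0.57,0],[359.5,608,-110,0,0,-0.57,0],[359.5,608,-110,0,0,-0.57,0],[359.5,608,-110,0,0,-0.57,0],[359.5,608,-110,0,0,-0.57,0]]]'; python3 -c "
from bench import env
o=env.get_obs();print({k:o[k].round(4) for k in('ee_pos','tcp_rot','force','q')})"
```

```text
time_s: 1.77
ee_pos: [0.5342, 0.0092, 0.1195]
tcp_rot: [-0.001, 0.99, -0.141, -0.001]
force: [-0.1, -0.7, -0.3]
grip_width: -0.0001
{'ee_pos': array([0.5342, 0.0092, 0.1195]), 'tcp_rot': array([-6.000e-04,  9.900e-01, -1.411e-01, -8.000e-04]), 'force': array([-0.1136, -0.6603, -0.2763]), 'q': array([-6.5200e-02,  2.7430e-01,  1.9308e+00,  1.7000e-03,  9.3790e-01,
        1.7878e+00])}
```

```bash
python3 -m inch '[[[0.5,0,-10,0,0,0,0],[0.7,0,-20,0,0,0,0],[0.7,0,-27,0,0,0,0],[0.7,0,-31,0,0,0,0],[0.7,0,-32,0,0,0,0],[0.7,0,-32,0,0,0,0],[0.7,0,-32,0,0,0,0]]]'; python3 - <<'E'
from bench import cams
import cv2,numpy as np
a=cams.get_image("top")[175:265,240:360,::-1];b=cams.get_image("side")[170:270,250:370,::-1]
cv2.imwrite("pics/c.png",np.hstack([cv2.resize(a,None,fx=3.3,fy=4.4)[:396],cv2.resize(b,(396,396))]))
E
```

```text
time_s: 2.35
ee_pos: [0.535, 0.0088, 0.0876]
tcp_rot: [-0.001, 0.99, -0.141, -0.001]
force: [0.1, -0.6, -0.3]
grip_width: 0.0001
```

View pics/c.png

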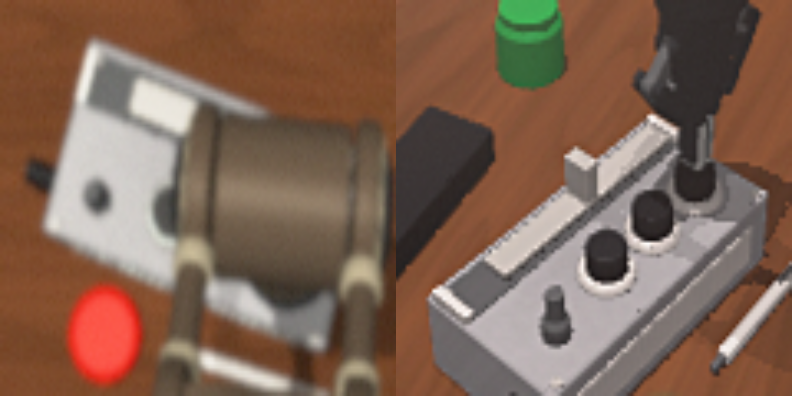

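The side view shows the finger tips just above the -y cap at about (695,170) in the picture, and centred on it. Next is a slow probe to about 5 mm.

```bash
python3 -m inch '[[[0,0,-1,0,0,0,0],[0,0,-2,0,0,0,0],[0,0,-3,0,0,0,0],[0,0,-4,0,0,0,0],[0,0,-5,0,0,0,0],[0,0,-6,0,0,0,0],[0,0,-6,0,0,0,0],[0,0,-6,0,0,0,0]]]';python3 -m inch '[[[0,0,-1,0,0,0,0],[0,0,-2,0,0,0,0],[0,0,-2.5,0,0,0,0],[0,0,-2.5,0,0,0,0],[0,0,-2.5,0,0,0,0]]]'
```

```text
time_s: 3.12
ee_pos: [0.5354, 0.0091, 0.0819]
tcp_rot: [-0.001, 0.99, -0.141, -0.0]
force: [0.2, -0.3, -0.1]
grip_width: 0.0003
time_s: 3.53
ee_pos: [0.5354, 0.0091, 0.0794]
tcp_rot: [-0.001, 0.99, -0.141, -0.0]
force: [-0.4, -1.5, 0.6]
grip_width: -0.0001
```

```bash
python3 -m inch '[[[0,0,-1,0,0,0,0],[0,0,-2,0,0,0,0],[0,0,-2.5,0,0,0,0],[0,0,-2.5,0,0,0,0],[0,0,-2.5,0,0,0,0]]]'; python3 -m inch '[[[0,0,5,0,0,0,0],[0,0,11,0,0,0,0],[0,0,15,0,0,0,0],[5,16,16,0,0,0,0],[10,35,16,0,0,0,0],[14,48,16,0,0,0,0],[14.3,50,16,0,0,0,0],[14.3,50,14,0,0,0,0],[14.3,50,10,0,0,0,0],[14.3,50,10,0,0,0,0],[14.3,50,10,0,0,0,0]]]'
```

```text
time_s: 3.95
ee_pos: [0.5354, 0.0091, 0.0769]
tcp_rot: [-0.001, 0.99, -0.141, -0.0]
force: [-0.5, 0.3, 0.9]
grip_width: -0.0003
time_s: 4.87
ee_pos: [0.5489, 0.0584, 0.0862]
tcp_rot: [-0.0, 0.99, -0.142, -0.001]
force: [0.4, 0.2, -0.3]
grip_width: -0.0
```

```bash
python3 -m inch '[[[0,0,-1,0,0,0,0],[0,0,-2,0,0,0,0],[0,0,-3,0,0,0,0],[0,0,-4,0,0,0,0],[0,0,-5,0,0,0,0],[0,0,-6,0,0,0,0],[0,0,-7,0,0,0,0],[0,0,-7,0,0,0,0],[0,0,-7,0,0,0,0]]]'
```

```text
time_s: 5.62
ee_pos: [0.549, 0.0584, 0.0792]
tcp_rot: [-0.0, 0.99, -0.142, -0.001]
force: [-0.6, -0.4, -0.0]
grip_width: -0.0002
```

First button: only a weak spring at 7 mm, so it is IN. I'll go deeper on the middle one.

```bash
python3 -m inch '[[[0,0,-1,0,0,0,0],[0,0,-2,0,0,0,0],[0,0,-2.5,0,0,0,0],[0,0,-2.5,0,0,0,0],[0,0,-2.5,0,0,0,0]]]'; python3 -m inch '[[[0,0,5,0,0,0,0],[0,0,11,0,0,0,0],[0,0,15,0,0,0,0],[5,16,16,0,0,0,0],[10,35,16,0,0,0,0],[14,48,16,0,0,0,0],[15,50.5,16,0,0,0,0],[15,50.5,14,0,0,0,0],[15,50.5,10,0,0,0,0],[15,50.5,10,0,0,0,0],[15,50.5,10,0,0,0,0]]]'; python3 -m inch '[[[0,0,-1,0,0,0,0],[0,0,-2,0,0,0,0],[0,0,-3,0,0,0,0],[0,0,-4,0,0,0,0],[0,0,-5,0,0,0,0],[0,0,-6,0,0,0,0],[0,0,-7,0,0,0,0],[0,0,-7,0,0,0,0],[0,0,-7,0,0,0,0]]]'
```

```text
time_s: 6.03
ee_pos: [0.5491, 0.0584, 0.0767]
tcp_rot: [-0.0, 0.99, -0.141, -0.001]
force: [-0.2, 0.0, 0.7]
grip_width: -0.0001
time_s: 6.95
ee_pos: [0.5632, 0.1081, 0.0859]
tcp_rot: [-0.0, 0.99, -0.142, -0.002]
force: [-0.1, -0.3, -0.4]
grip_width: -0.0
time_s: 7.7
ee_pos: [0.563, 0.1076, 0.0792]
tcp_rot: [0.0, 0.99, -0.142, -0.002]
force: [-1.7, -3.3, 5.7]
grip_width: 0.0001
```

The third button is OUT, at about 6 N. I'll press it to about 14 mm at 12 mm/s and then release it slowly.

```bash
python3 -m inch '[[[0,0,-1,0,0,0,0],[0,0,-2,0,0,0,0],[0,0,-3,0,0,0,0],[0,0,-4,0,0,0,0],[0,0,-5,0,0,0,0],[0,0,-6,0,0,0,0],[0,0,-7,0,0,0,0],[0,0,-8,0,0,0,0],[0,0,-9,0,0,0,0],[0,0,-9.3,0,0,0,0],[0,0,-9.3,0,0,0,0]]]'; python3 -m inch '[[[0,0,1,0,0,0,0],[0,0,2,0,0,0,0],[0,0,4,0,0,0,0],[0,0,6,0,0,0,0],[0,0,8,0,0,0,0],[0,0,11,0,0,0,0],[0,0,14,0,0,0,0],[0.5,1,17,0,0,0,0],[0.5,1,17,0,0,0,0],[0.5,1,17,0,0,0,0]]]';python3 -m inch '[[[0,0,-1,0,0,0,0],[0,0,-2,0,0,0,0],[0,0,-3,0,0,0,0],[0,0,-4,0,0,0,0],[0,0,-5,0,0,0,0],[0,0,-6,0,0,0,0],[0,0,-7,0,0,0,0],[0,0,-8,0,0,0,0],[0,0,-9,0,0,0,0],[0,0,-10,0,0,0,0],[0,0,-10,0,0,0,0],[0,0,-10,0,0,0,0]]]'
```

```text
time_s: 8.62
ee_pos: [0.5631, 0.1076, 0.0708]
tcp_rot: [0.0, 0.99, -0.142, -0.002]
force: [-2.9, -2.7, 8.0]
grip_width: 0.0
time_s: 9.45
ee_pos: [0.5638, 0.1088, 0.088]
tcp_rot: [0.0, 0.99, -0.142, -0.002]
force: [0.3, -0.4, -0.2]
grip_width: -0.0001
time_s: 10.45
ee_pos: [0.5637, 0.1088, 0.078]
tcp_rot: [0.0, 0.99, -0.142, -0.002]
force: [-0.9, -0.0, 0.4]
grip_width: 0.0
```

All three now read IN. I'll lift and go to the -y side of the grip block.

```bash
python3 -m inch '[[[0,0,10,0,0,0,0],[0,0,28,0,0,0,0],[0,0,40,0,0,0,0],[10,-20,42,0,0,0,0],[20,-40,42,0,0,0,0],[30,-62,42,0,0,0,0],[38,-78,42,0,0,0,0],[40.5,-84,42,0,0,0,0],[40.5,-84,42,0,0,0,0],[40.5,-84,35,0,0,0,0],[40.5,-84,20,0,0,0,0],[40.5,-84,8,0,0,0,0],[40.5,-84,0,0,0,0,0],[40.5,-84,-2,0,0,0,0],[40.5,-84,-2,0,0,0,0],[40.5,-84,-2,0,0,0,0]]]'; python3 - <<'E'
from bench import cams
import cv2
b=cams.get_image("side")[190:290,250:370,::-1]
cv2.imwrite("pics/d.png",cv2.resize(b,(720,600),interpolation=cv2.INTER_CUBIC))
E
```

```text
time_s: 11.78
ee_pos: [0.6042, 0.0252, 0.0759]
tcp_rot: [0.0, 0.99, -0.141, -0.002]
force: [-0.5, -0.4, -0.6]
grip_width: -0.0005
```

View pics/d.png

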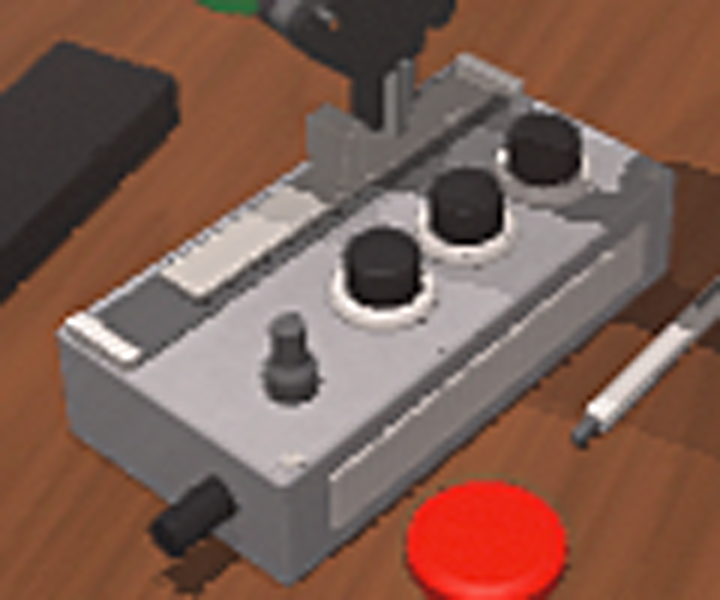

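The fingers stand just behind the grip block, at about (385,130), and are clear of the plate. I'll push in short steps and check the force after each.

```bash
python3 -m inch '[[[0.6,1.9,0,0,0,0,0],[1.1,3.8,0,0,0,0,0],[1.7,5.8,0,0,0,0,0],[2.2,7.7,0,0,0,0,0],[2.5,8.6,0,0,0,0,0],[2.8,9.6,0,0,0,0,0],[3.1,10.6,0,0,0,0,0],[3.4,11.5,0,0,0,0,0]]]';python3 -m inch '[[[0.3,1,0,0,0,0,0],[0.6,1.9,0,0,0,0,0],[0.8,2.9,0,0,0,0,0],[1.1,3.8,0,0,0,0,0]]]';python3 -m inch '[[[0.3,1,0,0,0,0,0],[0.6,1.9,0,0,0,0,0],[0.8,2.9,0,0,0,0,0],[1.1,3.8,0,0,0,0,0]]]'
```

```text
time_s: 12.5
ee_pos: [0.6082, 0.0363, 0.0766]
tcp_rot: [0.001, 0.99, -0.141, -0.001]
force: [-0.2, -2.2, 1.2]
grip_width: 0.0002
time_s: 12.83
ee_pos: [0.6093, 0.0401, 0.0766]
tcp_rot: [0.001, 0.99, -0.141, -0.001]
force: [-0.9, -1.0, 1.6]
grip_width: 0.0
time_s: 13.17
ee_pos: [0.6105, 0.044, 0.0766]
tcp_rot: [0.001, 0.99, -0.141, -0.001]
force: [-0.8, -1.6, 2.3]
grip_width: 0.0002
```

```bash
python3 -m inch '[[[0.3,1,0,0,0,0,0],[0.6,1.9,0,0,0,0,0],[0.8,2.9,0,0,0,0,0],[1.1,3.8,0,0,0,0,0],[1.4,4.8,0,0,0,0,0],[1.7,5.8,0,0,0,0,0],[2,6.7,0,0,0,0,0],[2.2,7.7,0,0,0,0,0],[2.5,8.6,0,0,0,0,0],[2.8,9.6,0,0,0,0,0]]]';python3 -m inch '[[[0.3,1,0,0,0,0,0],[0.6,1.9,0,0,0,0,0],[0.6,1.9,0,0,0,0,0]]]';python3 -m inch '[[[0.3,1,0,0,0,0,0],[0.6,1.9,0,0,0,0,0],[0.6,1.9,0,0,0,0,0]]]'
```

```text
time_s: 14.0
ee_pos: [0.6134, 0.0537, 0.0766]
tcp_rot: [0.001, 0.99, -0.141, -0.001]
force: [-0.6, -2.2, 1.4]
grip_width: -0.0002
time_s: 14.25
ee_pos: [0.6141, 0.0559, 0.0766]
tcp_rot: [0.0, 0.99, -0.141, -0.001]
force: [-0.3, -0.4, 1.7]
grip_width: -0.0001
time_s: 14.5
ee_pos: [0.6147, 0.058, 0.0766]
tcp_rot: [0.0, 0.99, -0.141, -0.001]
force: [-0.9, -1.4, 0.6]
grip_width: 0.0001
```

```bash
python3 -m inch '[[[0.15,0.5,0,0,0,0,0],[0.3,1,0,0,0,0,0],[0.3,1,0,0,0,0,0]]]';python3 -m inch '[[[0.15,0.5,0,0,0,0,0],[0.3,1,0,0,0,0,0],[0.3,1,0,0,0,0,0]]]';python3 -m inch '[[[0.15,0.5,0,0,0,0,0],[0.3,1,0,0,0,0,0],[0.3,1,0,0,0,0,0]]]'
```

```text
time_s: 14.75
ee_pos: [0.6151, 0.0591, 0.0766]
tcp_rot: [0.0, 0.99, -0.141, -0.001]
force: [-0.5, -1.5, 0.7]
grip_width: 0.0002
time_s: 15.0
ee_pos: [0.6154, 0.0602, 0.0766]
tcp_rot: [0.0, 0.99, -0.141, -0.001]
force: [-0.2, -2.2, 1.5]
grip_width: 0.0001
time_s: 15.25
ee_pos: [0.6157, 0.0613, 0.0766]
tcp_rot: [0.0, 0.99, -0.141, -0.001]
force: [0.6, -1.7, 1.7]
grip_width: 0.0004
```

```bash
for i in 1; do python3 -m inch '[[[0.15,0.5,0,0,0,0,0],[0.3,1,0,0,0,0,0],[0.3,1,0,0,0,0,0]]]';done; python3 -m inch '[[[0.15,0.5,0,0,0,0,0],[0.3,1,0,0,0,0,0],[0.3,1,0,0,0,0,0]]]'; python3 - <<'E'
from bench import cams
import cv2
b=cams.get_image("side")[190:290,250:370,::-1]
cv2.imwrite("pics/e.png",cv2.resize(b,(720,600),interpolation=cv2.INTER_CUBIC))
E
```

```text
time_s: 15.5
ee_pos: [0.6158, 0.0616, 0.0766]
tcp_rot: [0.001, 0.99, -0.141, -0.001]
force: [-0.7, -5.4, 1.7]
grip_width: 0.0002
time_s: 15.75
ee_pos: [0.6158, 0.0616, 0.0766]
tcp_rot: [0.002, 0.99, -0.141, -0.002]
force: [-1.7, -6.8, 2.7]
grip_width: -0.0001
```

View pics/e.png

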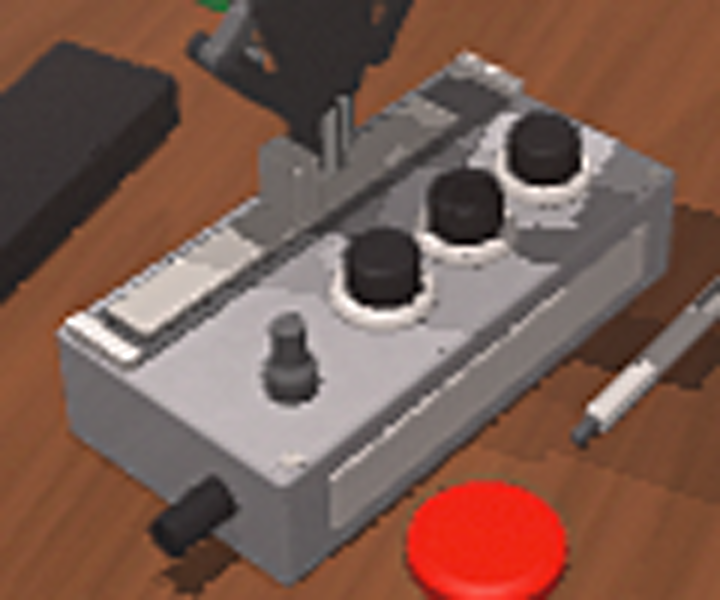

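The TCP stalled and the force rose to about 7 N. In the picture the plate's end sits close to the end piece near (130,340), so the bar is at its stop. I'll back off, lift and check from above.

```bash
python3 -m inch '[[[-0.6,-2,0,0,0,0,0],[-2,-7,0,0,0,0,0],[-4,-14,0,0,0,0,0],[-4,-14,10,0,0,0,0],[-4,-14,30,0,0,0,0],[-4,-14,55,0,0,0,0],[-4,-14,80,0,0,0,0],[-20,-40,95,0,0,0,0],[-35,-75,100,0,0,0,0],[-50,-110,100,0,0,0,0],[-60,-140,100,0,0,0,0],[-65,-170,100,0,0,0,0],[-70,-200,100,0,0,0,0],[-70,-200,100,0,0,0,0],[-70,-200,100,0,0,0,0]]]'; python3 - <<'E'
from bench import cams
from fit import *
s=[0.57898322,0.08170468,-0.28372596]
print(proj("side",w(s,[[.04,y/1000-.0165,.097] for y in(0,25,27,29,30)])).round(2), (proj("side",w(s,[[.04,.0115,.097],[.04,.0135,.097]]))+.5-[250,190])*6)
a=cams.get_image("top")[125:305,150:500,::-1];b=cams.get_image("side")[190:290,250:370,::-1]
cv2.imwrite("pics/f.png",np.hstack([cv2.resize(a,(400,206),interpolation=cv2.INTER_CUBIC),np.zeros((206,0,3),np.uint8)]) if 0 else np.vstack([cv2.resize(a,(480,240)),cv2.resize(b,(480,360),interpolation=cv2.INTER_CUBIC)]))
E
```

```text
time_s: 17.05
ee_pos: [0.5458, -0.1396, 0.1774]
tcp_rot: [0.001, 0.99, -0.143, -0.001]
force: [0.3, 0.5, 0.6]
grip_width: -0.0
[[305.66 209.27]
 [298.91 213.85]
 [298.36 214.22]
 [297.81 214.6 ]
 [297.53 214.79]] [[291.4892633  149.4675453 ]
 [288.17687582 151.71506058]]
```

View pics/f.png

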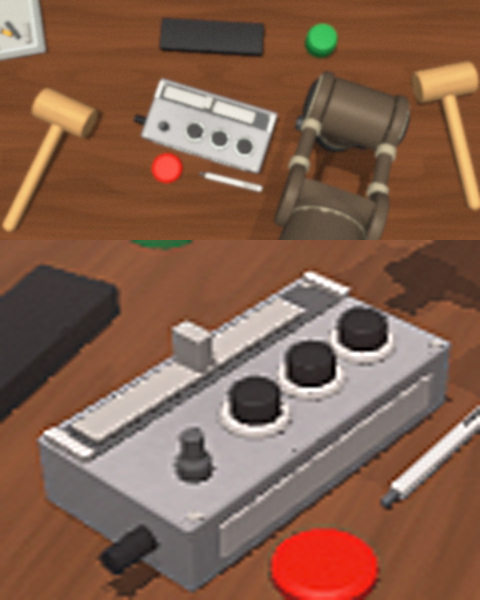

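The bar is at its end: the grip top is at about (289,153) in crop scale, and about 30 mm of travel predicts (288,152). Everything else is where it was and the robot is clear. I'll hand it in.

```bash
python3 -c "
from bench import env
print(env.close_job())"
```

```text
the job is handed in; nothing more can be done
None
```

All three buttons are locked in, the bar is at its end stop, and the job was handed in at about 17 s of the 61 s allowed.

- **Buttons:** I probed all three by touch. The -y and middle buttons gave only about 1 N at 7 mm, so they were already in and I left them. The third one, next to the die, gave about 6 N at 5 mm, so it was out. I pressed it slowly to about 13 mm, with about 8 N showing at the end of the press. A second probe then gave under 1 N at 6 mm, so it had locked in.
- **Lock bar:** I pushed the grip block with the fingers shut, and it ran at 1–2 N of friction with no block at 5.5 mm. It then stalled at its stop, where I let the push reach about 7 N.
- **Last checks:** After backing off, the side picture put the grip within about a pixel of where about 30 mm of travel predicts. The other things looked undisturbed and the robot was touching nothing.
- **What disagreed:** While pressing the third button, the sensor also showed a sideways force of about 3–4 N. I took it to be friction on the cap. No other check failed.

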